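# Put the lathe accessories back on their own posts

## Robot

A 7-joint arm with a two-finger parallel gripper is mounted at the origin on the work surface. World frame = base frame: x ahead of the robot, y to its left, z up, the work surface at z = 0. Lengths are in m, angles in rad, forces in N, time in s.
With the tool pointing down it reaches from about 0.4 to 0.9 m from the base axis. Payload 5.6 kg.
Tool frame: the origin (TCP) lies midway between the tips of the shut fingers; the grasp point (between the pads) lies env.pinch_z behind it (env.pinch_z is the distance from the TCP to the grasp point, in m); z points along the fingers, y is the line along which they close (so a half turn about z gives the same grasp; the last joint's range is limited). The gripper opens to 92 mm and grips with 3 to 60 N. Pads are 20 mm wide; open, the fingers measure 128 mm over their backs; the gripper's body (75 mm by 189 mm) begins 69 mm behind the grasp point.
Start: joints at [-1.153, 0.468, -0.012, 1.603, 0.006, 1.071, -0.056], TCP at [0.289, 0.582, 0.215] pointing down, gripper open.
Joint ranges: [-2.53, 2.53], [-0.31, 2.02], [-1.57, 1.55], [0.28, 2.44], [-1.29, 4.43], [0.15, 1.84], [-2.92, 2.92]. Speed limits (rad/s): [2.57, 2.57, 3.14, 3.14, 3.14, 3.14, 3.14].

## Interface

Orientations are given as a 3x3 rotation matrix whose columns are the frame's x, y, z axes.
In Python, from rig import env, eyes gives the robot as it stands.
- The arm moves only by the tool drive_tool, never from a script. Its argument "motion" is a list of rows, each a list of 7 numbers: the closure, from -1 (fully open) to 1 (shut), then the shift along the tool's x, y, z in mm, then the turn, a rotation vector about the tool's x, y, z in rad. A call has exactly 10 rows; each row shifts and turns the commanded pose from where the row before left it, along the tool's axes as they then stand; what a row does not reach is not made up. A row lasts 1/10 s, in which the tool goes at most 50 mm and 8.59 degrees, less where a joint would pass 70% of its speed; a pose out of reach is approached as far as the arm can. A call is refused whole if a number of a shift passes 50 or a number of a turn 0.15, either way. A call with a gripper value outside its range is refused whole. The fingers move at their own pace and stop on an object; "grip_force" is the grip in N (left out, the last holds). Time passes only in rows, so rows that do not move let the fingers close, or fill a call up. It gives the time, the measured TCP pose, the force, the opening and the grip force at its end, in the units of the state.
- env.sense(): the state, without advancing time (a new reading comes with each control period).
- eyes.grab_frame(name): name is "scene" or "top"; returns the picture (480x640x3 uint8, red, green, blue); there is no depth.
- eyes.camera_params(name): a dict with "mtx" (3x3 intrinsics, pixels), "rvec" (rotation vector, rad) and "tvec" (3), from world to camera coordinates, as OpenCV has them. Camera axes: x right, y down, z forward; pixel columns grow to the right and rows downward; lengths in m; the calibration is good to about 2 mm. A picture is of the moment at which its call begins. camera_params takes no time and is no camera call.
- env.finish_job(): hands the job in; it is judged then, once.
The state is a dict: "clock": time; "joint_positions": joint angles; "qvel": joint speeds; "joint_torque": joint torques, N m; "ee_pos": TCP position; "tool_rot": TCP orientation; "ft_force": force on the tool from outside, world axes, zero at the start; "wrist_torque": the same for the moment, N m; "gripper_width": finger opening in m; "finger_force": force on a finger pad.
Only numpy, scipy, OpenCV 4.12 (cv2) and the standard library are available. Lean on these libraries where they do the work, as an engineer would, in place of code of your own. Each camera call takes 0.05 s, during which the arm holds its last target. There are 200 camera calls.

## Task

The last class left the three lathe accessories on each other's storage posts. Put each one fully down on the post whose tile has its own paint colour (red four-jaw chuck, blue faceplate, yellow vacuum drum), using the unpainted post as the only place to park one on the way and leaving it empty at the end. Never set an accessory down anywhere but on a post, lower each one right down before letting it go, and leave the key, the tin and the knob where they are.

Things in the scene. Friction and masses are not known exactly. Their poses are not given: they have to be found in the camera images.
- jaw_chuck: four-jaw lathe chuck, jaws up: dark steel body 70 mm across, 40 mm tall; on it a bright round nose of four closed jaws, 52 mm across, 26 mm tall (66 mm in all); red painted ring on the body's shoulder. 0.57 to 0.87 kg. Grip across the nose. 34 mm bore up through it from below. Origin: centre of its underside, z up.
- faceplate: lathe faceplate, face down: bright aluminium disc 96 mm across, 10 mm thick, with screw holes; on it an upright round hub 46 mm across, 38 mm tall (48 mm in all); blue painted rings on the disc's edge and on top of the hub. 0.36 to 0.54 kg. Grip across the hub. 34 mm bore up through it from below. Origin: centre of its underside, z up.
- vacuum_drum: lathe vacuum drum, face down: dark steel drum 82 mm across (rubber rim below 86 mm), 40 mm tall; on it an upright bright round hub 46 mm across, 36 mm tall (76 mm in all); yellow painted rings on the drum's shoulder and on top of the hub. 0.32 to 0.48 kg. Grip across the hub. 34 mm bore up through it from below. Origin: centre of its underside, z up.
- post_red: the four-jaw chuck's own place: red painted square tile (122 x 122 x 12 mm) with a pale upright dowel at its centre, 16 mm across, tip 46 mm above the tile's underside. Fixed on a plywood base 290 mm square, four tiles two by two about 140 mm apart. Origin: centre of the tile's underside, 18 mm above the bench; an accessory's underside rests at z = +12 mm
- post_blue: the faceplate's own place: blue painted square tile (122 x 122 x 12 mm) with a pale upright dowel at its centre, 16 mm across, tip 46 mm above the tile's underside. Fixed on a plywood base 290 mm square, four tiles two by two about 140 mm apart. Origin: centre of the tile's underside, 18 mm above the bench; an accessory's underside rests at z = +12 mm
- post_yellow: the vacuum drum's own place: yellow painted square tile (122 x 122 x 12 mm) with a pale upright dowel at its centre, 16 mm across, tip 46 mm above the tile's underside. Fixed on a plywood base 290 mm square, four tiles two by two about 140 mm apart. Origin: centre of the tile's underside, 18 mm above the bench; an accessory's underside rests at z = +12 mm
- post_spare: the spare place, empty at the start: unpainted dark-wood square tile (122 x 122 x 12 mm) with a pale upright dowel at its centre, 16 mm across, tip 46 mm above the tile's underside. Fixed on a plywood base 290 mm square, four tiles two by two about 140 mm apart. Origin: centre of the tile's underside, 18 mm above the bench; an accessory's underside rests at z = +12 mm
- chuck_key: bystander: T-handled chuck key lying on the bench beside the rack, steel shank 110 mm long, black cross handle 90 mm long, 14 mm high. Origin: middle of the shank at bench height, x along the shank away from the handle
- wax_tin: bystander: closed brass-coloured wax tin with a pale lid, standing on the bench beside the rack, 68 mm across, 50 mm tall. Origin: centre of its underside
- beech_knob: bystander: turned pale beech knob standing on the bench behind the rack, 52 mm across, 52 mm tall. Origin: centre of its underside

How it is judged:
On the way:
1. one accessory is parked on the spare post (((horizontal distance between jaw_chuck and post_spare below 0.013 m and z of jaw_chuck in the frame of post_spare below 0.017 m and angle between jaw_chuck's own z axis and vertical below 0.08 rad) or (horizontal distance between faceplate and post_spare below 0.013 m and z of faceplate in the frame of post_spare below 0.017 m and angle between faceplate's own z axis and vertical below 0.08 rad) or (horizontal distance between vacuum_drum and post_spare below 0.013 m and z of vacuum_drum in the frame of post_spare below 0.017 m and angle between vacuum_drum's own z axis and vertical below 0.08 rad))), for 0.2 s.
At the end, for the whole second after the job is handed in: Each accessory stands on the post of its own colour: upright (within 0.08 rad), its axis within 13 mm of the post's, its underside on the tile (less than 17 mm above the tile's underside), released and at rest; so the spare post is empty (horizontal distance between jaw_chuck and post_red below 0.013 m and z of jaw_chuck in the frame of post_red below 0.017 m and angle between each of jaw_chuck, faceplate, vacuum_drum's own z axis and vertical below 0.08 rad and linear speed of each of jaw_chuck, faceplate, vacuum_drum below 0.02 m/s and angular speed of each of jaw_chuck, faceplate, vacuum_drum below 0.2 rad/s and horizontal distance between faceplate and post_blue below 0.013 m and z of faceplate in the frame of post_blue below 0.017 m and horizontal distance between vacuum_drum and post_yellow below 0.013 m and z of vacuum_drum in the frame of post_yellow below 0.017 m); the robot touches nothing.
It fails at once if an accessory is put down off the posts (its origin lower than 23 mm above the bench; 30 mm when on a tile) (height (world z) of any of jaw_chuck, faceplate, vacuum_drum below 0.023 m).
It fails at once if an accessory is let go more than 14 mm above its seat (dropped, or left on top of a post or of another accessory) ((height (world z) of jaw_chuck above 0.044 m and contact force between the fingers and jaw_chuck below 0.05 N) or (height (world z) of faceplate above 0.044 m and contact force between the fingers and faceplate below 0.05 N) or (height (world z) of vacuum_drum above 0.044 m and contact force between the fingers and vacuum_drum below 0.05 N)).
It fails at once if the chuck key is pushed more than 30 mm away (distance of chuck_key from where it was at the start of the episode above 0.03 m).
It fails at once if the wax tin is pushed more than 30 mm away (distance of wax_tin from where it was at the start of the episode above 0.03 m).
It fails at once if the beech knob is pushed more than 30 mm away (distance of beech_knob from where it was at the start of the episode above 0.03 m).
It also fails if it takes over 96 s, if anything falls off the work surface, if the arm or the gripper's body presses on something with over 40 N, if the wrist force passes 120 N, or if a joint passes its speed limit or range.

## Working session

There is one attempt and no reset: what is moved stays moved. The work goes in short steps, Python scripts to look and compute and a tool call to move; the robot and the scene stay as the last step left them, time stands still between calls to the robot, and variables do not carry over. Pictures are saved under pics/ and viewed, at most 14 in all, crops included, and the job is handed in when it is done.

Besides the shell and the picture viewer there is one more tool, called after ">>>" as name([rows], argument=value, ...), one row to a line, values as JSON. drive_tool: Moves the arm, as the interface text tells. Its arguments: {"type":"object","properties":{"motion":{"type":"array"},"grip_force":{"type":"number"}},"required":["motion"]}

```bash
ls; mkdir -p pics; python3 - <<'E'
from rig import env, eyes
import cv2
s=env.sense(); print(s, env.pinch_z)
for n in("scene","top"):
    im=eyes.grab_frame(n); cv2.imwrite(f"pics/{n}0.png",im[:,:,::-1]); print(n,eyes.camera_params(n))
E
```

```text
pics
{'clock': 0.0, 'joint_positions': array([-1.15300075,  0.46838571, -0.01159595,  1.60361025,  0.00601767,
        1.07137153, -0.05632006]), 'qvel': array([-2.05139323e-05,  1.71530119e-03, -4.49303857e-04,  1.41192328e-03,
        2.51264689e-04, -5.65932528e-04,  1.10659838e-03]), 'joint_torque': array([-7.06612664e-04, -5.20579970e+01, -1.28070259e-02, -2.43753952e+01,
       -5.67127357e-02,  1.71747955e-02,  1.52204857e-04]), 'ee_pos': array([0.28884675, 0.58165812, 0.21364033]), 'tool_rot': array([[-8.95662707e-01,  4.44733514e-01, -6.45662520e-04],
       [ 4.44733960e-01,  8.95661259e-01, -1.61660918e-03],
       [-1.40665376e-04, -1.73508461e-03, -9.99998485e-01]]), 'ft_force': array([ 0.21710685, -0.54608345,  0.19267231]), 'wrist_torque': array([-0.04184862, -0.02836506,  0.00341178]), 'finger_force': 0.0, 'gripper_width': 0.0918753394173596} 0.0187
scene {'mtx': array([[458.80682328,   0.        , 321.51778527],
       [  0.        , 458.80682328, 228.73080225],
       [  0.        ,   0.        ,   1.        ]]), 'rvec': array([ 2.19900069,  1.48277628, -0.40148684]), 'tvec': array([-0.24644249, -0.44634593,  1.02918479])}
top {'mtx': array([[554.50908389,   0.        , 313.47568982],
       [  0.        , 554.50908389, 231.18913321],
       [  0.        ,   0.        ,   1.        ]]), 'rvec': array([ 2.14041245, -2.05211577,  0.24089247]), 'tvec': array([0.02087671, 0.62312717, 0.78623373])}
```

View pics/scene0.png

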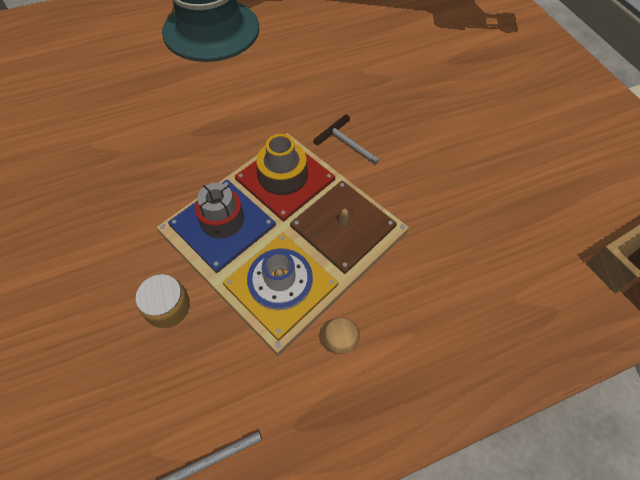

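View pics/top0.png

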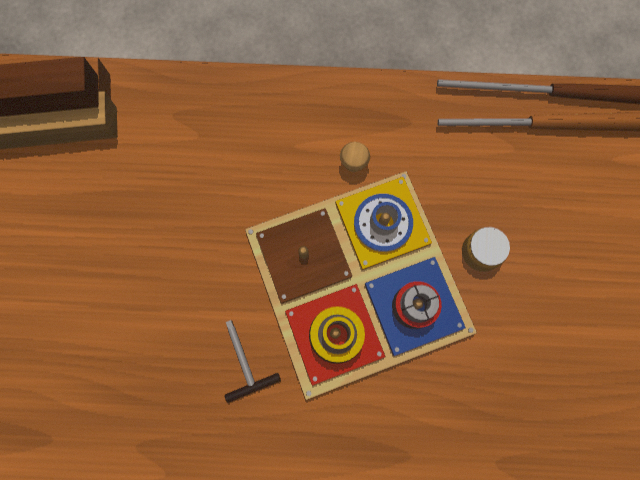

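The drum sits on red, the chuck on blue, the faceplate on yellow, and spare is empty. In the top view, drum (337,334), chuck (419,304), faceplate (385,221), spare dowel (304,255). In the scene view, (281,165), (218,210), (279,275) and (343,217). Next I measure with colour masks.

```bash
cat > h.py <<'E'
import cv2, numpy as np
from rig import env, eyes
def cam(n):
    p=eyes.camera_params(n); R,_=cv2.Rodrigues(np.array(p["rvec"])); t=np.array(p["tvec"]).ravel()
    return np.array(p["mtx"]),R,t
C={n:cam(n) for n in("scene","top")}
def onz(n,px,z):
    K,R,t=C[n]; d=R.T@np.linalg.solve(K,[px[0],px[1],1]); o=-R.T@t
    return o+d*(z-o[2])/d[2]
def tri(ps,pt):
    P=[C[n][0]@np.c_[C[n][1],C[n][2]] for n in("scene","top")]
    X=cv2.triangulatePoints(P[0],P[1],np.array(ps,float).reshape(2,1),np.array(pt,float).reshape(2,1)).ravel()
    return X[:3]/X[3]
def proj(n,X):
    K,R,t=C[n]; q=K@(R@np.array(X)+t); return q[:2]/q[2]
def masks(im):
    h=cv2.cvtColor(im,cv2.COLOR_RGB2HSV); r=lambda a,b:cv2.inRange(h,a,b)
    return dict(red=r((0,190,60),(5,255,255))|r((174,190,60),(180,255,255)),
      blue=r((105,120,40),(130,255,255)), yellow=r((21,190,90),(30,255,255)))
def comps(m,amin=60):
    n,l,st,_=cv2.connectedComponentsWithStats(m)
    for i in range(1,n):
        if st[i,4]>=amin:
            c=max(cv2.findContours((l==i).astype(np.uint8),cv2.RETR_EXTERNAL,cv2.CHAIN_APPROX_NONE)[0],key=len)
            yield st[i,4],cv2.convexHull(c),c
E
python3 - <<'E'
from h import *
np.set_printoptions(precision=4,suppress=True)
for n in C:
    im=cv2.imread(f"pics/{n}0.png")[:,:,::-1].copy()
    for k,m in masks(im).items():
        for a,hl,c in comps(m):
            e=cv2.fitEllipse(hl) if len(hl)>5 else None
            q=cv2.approxPolyDP(hl,8,True).reshape(-1,2)
            print(n,k,a,np.round(np.ravel(e[0]+e[1]),1) if e else '', q.tolist() if a>1500 else '')
E
```

```text
scene red 1728 [285.7 183.3  65.1  94.7] [[334, 176], [282, 217], [236, 175], [306, 154]]
scene red 64 [235.4 203.1   7.4  20.4] 
scene red 65 [201.5 212.4  10.4  21.3] 
scene blue 2764 [215.5 228.1  69.7 155.1] [[227, 180], [274, 222], [215, 269], [169, 222]]
scene blue 845 [279.4 278.   57.1  64.5] 
scene yellow 702 [280.8 157.2  45.1  48.5] 
scene yellow 2632 [283.4 286.8  91.3 124.5] [[283, 234], [337, 283], [277, 338], [224, 282]]
top red 201 [417.8 303.7  43.7  45. ] 
top red 3149 [335.1 334.5  99.9 103.3] [[355, 285], [384, 356], [312, 384], [286, 311]]
top blue 597 [383.3 221.8  55.6  58.2] 
top blue 198 [386.4 215.5  26.8  28.2] 
top blue 3539 [413.7 305.8  96.4 105.9] [[434, 258], [464, 327], [394, 354], [366, 283]]
top yellow 2472 [383.3 221.9  92.4  99.1] [[402, 177], [431, 242], [362, 268], [336, 201]]
top yellow 1139 [336.9 334.3  54.2  55.6] 
top yellow 329 [338.2 332.5  31.1  31.8]
```

```bash
python3 - <<'E'
from h import *
np.set_printoptions(precision=4,suppress=True)
def diag(q):
    q=np.array(q,float); L=lambda a,b:np.cross([*a,1],[*b,1]); x=np.cross(L(q[0],q[2]),L(q[1],q[3])); return x[:2]/x[2]
T=dict(red=[[355,285],[384,356],[312,384],[286,311]],blue=[[434,258],[464,327],[394,354],[366,283]],yellow=[[402,177],[431,242],[362,268],[336,201]])
S=dict(blue=[[227,180],[274,222],[215,269],[169,222]],yellow=[[283,234],[337,283],[277,338],[224,282]])
ctr={}
for k in T:
    w=np.array([onz("top",p,.03) for p in T[k]]); c=onz("top",diag(T[k]),.03); ctr[k]=c
    print(k,"top",c,"sides",np.linalg.norm(w-np.roll(w,-1,0),axis=1),"yaw",np.degrees(np.arctan2(*(w[1]-w[0])[[1,0]])))
    if k in S: print("   tri centre",tri(diag(S[k]),diag(T[k])),"scene z=.03",onz("scene",diag(S[k]),.03))
print("spare pred", ctr["red"]+ctr["yellow"]-ctr["blue"])
for k,s,t,z in [("chuck ring",None,(417.8,303.7),.07),("face disc",(279.4,278),(383.3,221.8),.038),("face hub",None,(386.4,215.5),.078),("drum ring",None,(336.9,334.3),.07),("drum hub",None,(338.2,332.5),.106)]:
    print(k,"top",onz("top",t,z), "tri" if s else "",tri(s,t) if s else "")
# scene crops
im=cv2.imread("pics/scene0.png"); tp=cv2.imread("pics/top0.png")
a=cv2.resize(im[120:320,160:410],None,fx=2.4,fy=2.4,interpolation=2)
cv2.imwrite("pics/sc_crop.png",a)
b=cv2.resize(tp[180:380,260:460],None,fx=2.8,fy=2.8,interpolation=2)
cv2.imwrite("pics/tp_crop.png",b)
E
```

```text
red top [0.4699 0.0084 0.03  ] sides [0.1183 0.1189 0.1182 0.1168] yaw -156.31852290343292
blue top [ 0.5192 -0.1169  0.03  ] sides [0.1173 0.1184 0.1178 0.1176] yaw -156.88710759125533
   tri centre [ 0.5195 -0.1182  0.0267] scene z=.03 [ 0.5213 -0.1193  0.03  ]
yellow top [ 0.6535 -0.0648  0.03  ] sides [0.1189 0.1205 0.119  0.118 ] yaw -156.41324279821964
   tri centre [ 0.6542 -0.0661  0.0264] scene z=.03 [ 0.6554 -0.0677  0.03  ]
spare pred [0.6042 0.0606 0.03  ]
chuck ring top [ 0.5167 -0.1147  0.07  ]  
face disc top [ 0.6503 -0.065   0.038 ] tri [ 0.6509 -0.0659  0.0352]
face hub top [ 0.6502 -0.0648  0.078 ]  
drum ring top [0.4662 0.0057 0.07  ]  
drum hub top [0.467  0.0054 0.106 ]
```

View pics/sc_crop.png

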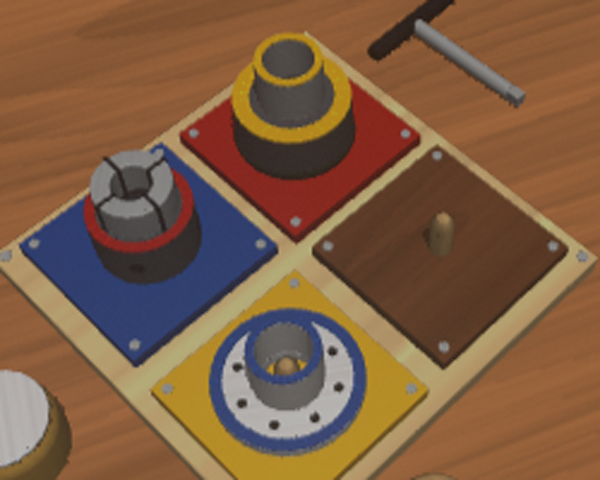

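View pics/tp_crop.png

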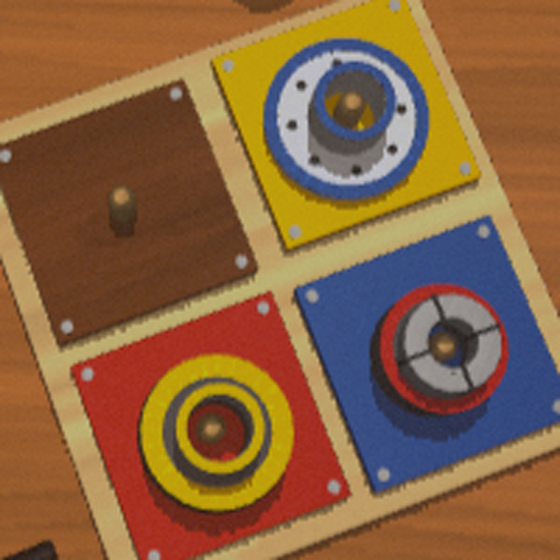

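Crops: in the top crop the hub tops and dowel tips are clear (spare tip near full-image (303,249), others inside the bores). In the scene crop the hub tops are near full-image drum (280,145), chuck (215,196), faceplate (278,264), spare tip (345,209). Triangulating these next.

```bash
python3 - <<'E'
from h import *
np.set_printoptions(precision=4,suppress=True)
for k,s,t,z in [("drum hub",(280,145),(338.2,332.5),.106),("chuck nose",(215,195.8),(421,303.6),.096),("face hub",(278.3,263.8),(386.4,215.5),.078),("spare tip",(344.6,208.8),(303.2,249.5),.064),("yellow tip",(279,270),(385.7,216.2),.064)]:
    print(k,"tri",tri(s,t),"top",onz("top",t,z),"scene",onz("scene",s,z))
for k,t in [("red tip",(336,332.9)),("blue tip",(419.3,303.6))]: print(k,onz("top",t,.064))
R=env.sense()["tool_rot"]; p=env.sense()["ee_pos"]
for tg in [(.468,.005,.2136),(.468,.005,.125)]: print(R.T@(np.array(tg)-p)*1000)
E
```

```text
drum hub tri [0.467  0.0047 0.1033] top [0.467  0.0054 0.106 ] scene [0.4691 0.0033 0.106 ]
chuck nose tri [ 0.5147 -0.1158  0.0912] top [ 0.5142 -0.1146  0.096 ] scene [ 0.5182 -0.1162  0.096 ]
face hub tri [ 0.65   -0.0649  0.0786] top [ 0.6502 -0.0648  0.078 ] scene [ 0.6496 -0.0651  0.078 ]
spare tip tri [0.5931 0.0616 0.0673] top [0.5939 0.0619 0.064 ] scene [0.5911 0.0623 0.064 ]
yellow tip tri [ 0.6526 -0.0657  0.0647] top [ 0.6528 -0.0655  0.064 ] scene [ 0.6521 -0.066   0.064 ]
red tip [0.4685 0.0068 0.064 ]
blue tip [ 0.5176 -0.1181  0.064 ]
[-416.915  -436.8818    0.8829]
[-416.9042 -436.7448   89.4828]
```

```bash
python3 - <<'E'
from h import *
np.set_printoptions(precision=4,suppress=True)
t=np.array([[6,156],[176,93],[241,261],[67,327]])/2.8+[260,180]-.3
s=np.array([[437,155],[553,246],[444,346],[328,246]])/2.4+[160,120]-.3
for n,q in(("top",t),("scene",s)):
    w=np.array([onz(n,p,.03) for p in q]); print(n,w.mean(0),np.linalg.norm(w-np.roll(w,-1,0),axis=1))
E
```

```text
top [0.5934 0.062  0.03  ] [0.1058 0.106  0.1059 0.1058]
scene [0.5935 0.0609 0.03  ] [0.1063 0.1058 0.1054 0.1061]
```

>>> drive_tool([
  [-1, -42, -44, 0, 0, 0, 0],
  [-1, -42, -44, 0, 0, 0, 0],
  [-1, -42, -44, 0, 0, 0, 0],
  [-1, -42, -44, 0, 0, 0, 0],
  [-1, -42, -44, 0, 0, 0, 0],
  [-1, -42, -44, 0, 0, 0, 0],
  [-1, -42, -44, 0, 0, 0, 0],
  [-1, -42, -44, 0, 0, 0, 0],
  [-1, -42, -44, 0, 0, 0, 0],
  [-1, -39, -41, 0, 0, 0, 0],
], grip_force=30)

```text
clock: 1.1
ee_pos: [0.4374, 0.1027, 0.2147]
tool_rot: [[-0.896, 0.445, 0.0], [0.445, 0.896, 0.0], [-0.0, 0.0, -1.0]]
ft_force: [0.9, -0.0, -0.7]
gripper_width: 0.0919
finger_force: 0.0
```

Spare is at (0.5935, 0.0615) in both views, so its tile is offset from the grid. Heights agree with the text to within about 4 mm. Going to the drum.

>>> drive_tool([
  [-1, -24, -25, 0, 0, 0, 0],
  [-1, -24, -25, 0, 0, 0, 0],
  [-1, -23, -24, 0, 0, 0, 0],
  [-1, 0, 0, 10, 0, 0, 0],
  [-1, 0, 0, 22, 0, 0, 0],
  [-1, 0, 0, 22, 0, 0, 0],
  [-1, 0, 0, 22, 0, 0, 0],
  [-1, 0, 0, 22, 0, 0, 0],
  [-1, 0, 0, 22, 0, 0, 0],
  [-1, 0, 0, 0, 0, 0, 0],
])

```text
clock: 2.1
ee_pos: [0.4653, 0.0075, 0.092]
tool_rot: [[-0.896, 0.444, -0.006], [0.444, 0.896, -0.001], [0.005, -0.003, -1.0]]
ft_force: [0.1, -0.2, 0.2]
gripper_width: 0.0918
finger_force: 0.0
```

>>> drive_tool([
  [-1, -3, -1, 8, 0, 0, 0],
  [-1, 0, 0, 8, 0, 0, 0],
  [-1, 0, 0, 0, 0, 0, 0],
  [-1, 0, 0, 0, 0, 0, 0],
  [1, 0, 0, 0, 0, 0, 0],
  [1, 0, 0, 0, 0, 0, 0],
  [1, 0, 0, 0, 0, 0, 0],
  [1, 0, 0, 0, 0, 0, 0],
  [1, 0, 0, 0, 0, 0, 0],
  [1, 0, 0, 0, 0, 0, 0],
], grip_force=35)

```text
clock: 3.1
ee_pos: [0.47, 0.0042, 0.0786]
tool_rot: [[-0.896, 0.445, -0.0], [0.445, 0.896, -0.0], [0.0, -0.001, -1.0]]
ft_force: [0.3, 1.3, 2.4]
gripper_width: 0.046
finger_force: 23.2
```

>>> drive_tool([
  [1, 0, 0, 0, 0, 0, 0],
  [1, 0, 0, -5, 0, 0, 0],
  [1, 0, 0, -10, 0, 0, 0],
  [1, 0, 0, -15, 0, 0, 0],
  [1, 0, 0, -15, 0, 0, 0],
  [1, 0, 0, -10, 0, 0, 0],
  [1, 0, 0, 0, 0, 0, 0],
  [1, 0, 0, 0, 0, 0, 0],
  [1, 0, 0, 0, 0, 0, 0],
  [1, 0, 0, 0, 0, 0, 0],
])

```text
clock: 4.1
ee_pos: [0.4698, 0.0046, 0.133]
tool_rot: [[-0.896, 0.445, -0.001], [0.445, 0.896, -0.0], [0.001, -0.001, -1.0]]
ft_force: [0.4, -0.5, -4.5]
gripper_width: 0.0456
finger_force: 35.0
```

```bash
python3 - <<'E'
from h import *
for n in C:
    im=eyes.grab_frame(n); cv2.imwrite(f"pics/{n}1.png",im[:,:,::-1])
a=cv2.imread("pics/scene1.png")[90:330,150:430]; b=cv2.imread("pics/top1.png")[170:410,250:490]
cv2.imwrite("pics/l1.png",cv2.resize(np.hstack([a,b]),None,fx=1.5,fy=1.5))
E
```

```text
(no output)
```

View pics/l1.png

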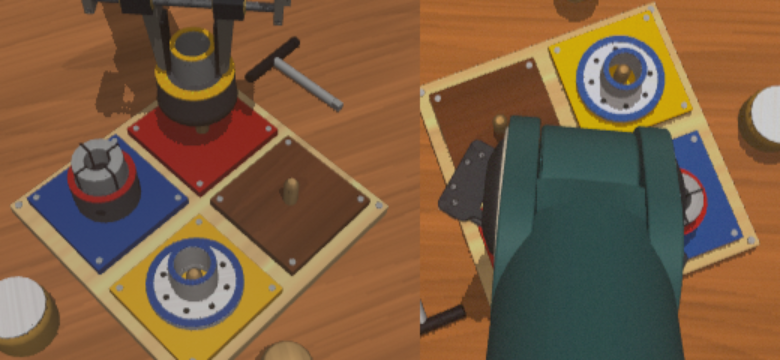

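The drum is held level with its underside clear of the red dowel. Moving over to spare.

>>> drive_tool([
  [1, -6, 7, 0, 0, 0, 0],
  [1, -12, 14, 0, 0, 0, 0],
  [1, -17, 21, 0, 0, 0, 0],
  [1, -17, 21, 0, 0, 0, 0],
  [1, -17, 21, 0, 0, 0, 0],
  [1, -12, 15, 0, 0, 0, 0],
  [1, -6, 7, 0, 0, 0, 0],
  [1, 0, 0, 0, 0, 0, 0],
  [1, 0, 0, 0, 0, 0, 0],
  [1, 0, 0, 0, 0, 0, 0],
])

```text
clock: 5.2
ee_pos: [0.5944, 0.0601, 0.1335]
tool_rot: [[-0.895, 0.446, -0.001], [0.446, 0.895, -0.0], [0.001, -0.001, -1.0]]
ft_force: [-0.1, 0.7, -4.8]
gripper_width: 0.0459
finger_force: 35.0
```

```bash
python3 - <<'E'
from h import *
for n in C:
    im=eyes.grab_frame(n); cv2.imwrite(f"pics/{n}2.png",im[:,:,::-1])
    m=masks(im)["yellow"]
    for a,hl,c in comps(m): print(n,a,cv2.fitEllipse(hl),cv2.boundingRect(c)) 
for X in [(.5935,.0615,.064),(.594,.061,.1235)]: print(proj("scene",X))
print(env.sense()["ee_pos"])
E
```

```text
scene 102 ((347.0380554199219, 174.5026397705078), (16.72205352783203, 28.334123611450195), 92.23359680175781) (332, 173, 30, 11)
scene 467 ((346.1026306152344, 187.83119201660156), (42.907405853271484, 55.808658599853516), 91.41184997558594) (318, 184, 57, 26)
scene 2635 ((285.93243408203125, 289.63726806640625), (87.88268280029297, 143.7633819580078), 132.10650634765625) (224, 234, 114, 105)
top 1861 ((387.8888854980469, 223.24362182617188), (86.59965515136719, 98.24675750732422), 169.3218994140625) (347, 177, 85, 92)
[344.75822416 210.17122757]
[346.90192823 187.34411555]
[0.59470715 0.06032583 0.1337241 ]
```

The drum ring projects within 1 px of where it must be to sit over the dowel. Lowering.

>>> drive_tool([
  [1, 0, 0, 5, 0, 0, 0],
  [1, 0, 0, 9, 0, 0, 0],
  [1, 0, 0, 10, 0, 0, 0],
  [1, 0, 0, 10, 0, 0, 0],
  [1, 0, 0, 9, 0, 0, 0],
  [1, 0, 0, 6, 0, 0, 0],
  [1, 0, 0, 4, 0, 0, 0],
  [1, 0, 0, 1, 0, 0, 0],
  [1, 0, 0, 0, 0, 0, 0],
  [1, 0, 0, 0, 0, 0, 0],
])

```text
clock: 6.3
ee_pos: [0.5957, 0.0609, 0.08]
tool_rot: [[-0.896, 0.445, 0.001], [0.445, 0.896, 0.0], [-0.001, 0.001, -1.0]]
ft_force: [0.4, -0.7, -4.2]
gripper_width: 0.0456
finger_force: 35.0
```

>>> drive_tool([
  [1, 0, 0, 1, 0, 0, 0],
  [1, 0, 0, 1, 0, 0, 0],
  [1, 0, 0, 1, 0, 0, 0],
  [1, 0, 0, 0, 0, 0, 0],
  [1, 0, 0, 0, 0, 0, 0],
  [1, 0, 0, 0, 0, 0, 0],
  [1, 0, 0, 0, 0, 0, 0],
  [1, 0, 0, 0, 0, 0, 0],
  [1, 0, 0, 0, 0, 0, 0],
  [1, 0, 0, 0, 0, 0, 0],
])

```text
clock: 7.3
ee_pos: [0.5958, 0.061, 0.0786]
tool_rot: [[-0.896, 0.445, 0.001], [0.445, 0.896, 0.001], [-0.001, 0.001, -1.0]]
ft_force: [-3.6, 0.4, 8.6]
gripper_width: 0.0455
finger_force: 35.0
```

Force is now upward, so it's seated. Releasing and rising.

>>> drive_tool([
  [-1, 0, 0, 0, 0, 0, 0],
  [-1, 0, 0, 0, 0, 0, 0],
  [-1, 0, 0, 0, 0, 0, 0],
  [-1, 0, 0, 0, 0, 0, 0],
  [-1, 0, 0, -5, 0, 0, 0],
  [-1, 0, 0, -15, 0, 0, 0],
  [-1, 0, 0, -20, 0, 0, 0],
  [-1, 0, 0, -20, 0, 0, 0],
  [-1, 0, 0, -5, 0, 0, 0],
  [-1, 0, 0, 0, 0, 0, 0],
])

```text
clock: 8.3
ee_pos: [0.5961, 0.061, 0.143]
tool_rot: [[-0.896, 0.445, 0.003], [0.445, 0.896, 0.001], [-0.002, 0.002, -1.0]]
ft_force: [-0.4, 0.2, -0.3]
gripper_width: 0.0921
finger_force: 0.0
```

>>> drive_tool([
  [-1, -1, -12, 0, 0, 0, 0],
  [-1, -1, -30, 0, 0, 0, 0],
  [-1, -1, -35, 0, 0, 0, 0],
  [-1, -1, -35, 0, 0, 0, 0],
  [-1, -1, -35, 0, 0, 0, 0],
  [-1, -1, -30, 0, 0, 0, 0],
  [-1, -1, -16, 0, 0, 0, 0],
  [-1, 0, 0, 0, 0, 0, 0],
  [-1, 0, 0, 10, 0, 0, 0],
  [-1, 0, 0, 10, 0, 0, 0],
])

```text
clock: 9.3
ee_pos: [0.5159, -0.1139, 0.1205]
tool_rot: [[-0.896, 0.443, -0.0], [0.443, 0.896, 0.001], [0.0, 0.0, -1.0]]
ft_force: [1.0, -0.2, -0.2]
gripper_width: 0.0918
finger_force: 0.0
```

```bash
python3 - <<'E'
from h import *
for n in C:
    im=eyes.grab_frame(n); cv2.imwrite(f"pics/{n}3.png",im[:,:,::-1])
a=cv2.imread("pics/scene3.png")[90:330,150:430]; b=cv2.imread("pics/top3.png")[170:410,250:490]
cv2.imwrite("pics/l3.png",cv2.resize(np.hstack([a,b]),None,fx=1.5,fy=1.5))
print(env.sense()["ee_pos"])
E
```

```text
[ 0.51469089 -0.11360721  0.11939339]
```

View pics/l3.png

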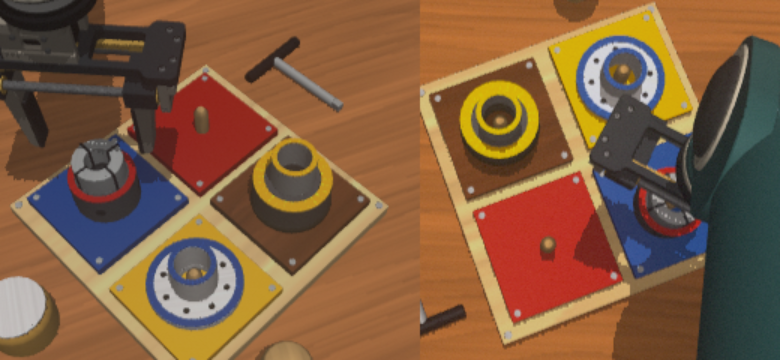

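The drum is seated on spare, the red post is free with its dowel tip at top (336,331) and scene (284,165), and the fingers straddle the chuck nose. Lowering to it.

>>> drive_tool([
  [-1, -2, -1, 6, 0, 0, 0],
  [-1, 0, 0, 12, 0, 0, 0],
  [-1, 0, 0, 12, 0, 0, 0],
  [-1, 0, 0, 9, 0, 0, 0],
  [-1, 0, 0, 4, 0, 0, 0],
  [-1, 0, 0, 0, 0, 0, 0],
  [-1, 0, 0, 0, 0, 0, 0],
  [-1, 0, 0, 0, 0, 0, 0],
  [-1, 0, 0, 0, 0, 0, 0],
  [-1, 0, 0, 0, 0, 0, 0],
])

```text
clock: 10.4
ee_pos: [0.5174, -0.1169, 0.0789]
tool_rot: [[-0.896, 0.445, 0.001], [0.445, 0.896, -0.0], [-0.001, 0.0, -1.0]]
ft_force: [-0.1, 0.1, 0.3]
gripper_width: 0.0919
finger_force: 0.0
```

```bash
python3 - <<'E'
from h import *
t=cv2.imread("pics/top3.png")[:,:,::-1].copy(); s=cv2.imread("pics/scene3.png")[:,:,::-1].copy()
for a,hl,c in comps(masks(t)["red"],1500): print(cv2.approxPolyDP(hl,8,True).reshape(-1,2).tolist())
for a,hl,c in comps(masks(s)["red"],1500): print(cv2.approxPolyDP(hl,8,True).reshape(-1,2).tolist())
print(tri((284,164.7),(336,331.3)),onz("top",(336,331.3),.064),onz("scene",(284,164.7),.064))
print(env.sense()["ee_pos"])
E
```

```text
[[356, 285], [384, 356], [312, 384], [286, 311]]
[[334, 176], [282, 217], [265, 202], [254, 163], [288, 140]]
[0.4711367  0.00656154 0.05884929] [0.47089399 0.00690972 0.064     ] [0.47514649 0.00519544 0.064     ]
[ 0.5173526  -0.11693848  0.07894627]
```

>>> drive_tool([
  [-1, 0, 0, 4, 0, 0, 0],
  [-1, 0, 0, 1, 0, 0, 0],
  [-1, 0, 0, 0, 0, 0, 0],
  [1, 0, 0, 0, 0, 0, 0],
  [1, 0, 0, 0, 0, 0, 0],
  [1, 0, 0, 0, 0, 0, 0],
  [1, 0, 0, 0, 0, 0, 0],
  [1, 0, 0, 0, 0, 0, 0],
  [1, 0, 0, 0, 0, 0, 0],
  [1, 0, 0, 0, 0, 0, 0],
], grip_force=50)

```text
clock: 11.4
ee_pos: [0.5174, -0.1165, 0.0737]
tool_rot: [[-0.896, 0.445, 0.0], [0.445, 0.896, 0.0], [-0.0, 0.001, -1.0]]
ft_force: [0.8, 2.4, -0.3]
gripper_width: 0.051
finger_force: 50.0
```

>>> drive_tool([
  [1, 0, 0, -3, 0, 0, 0],
  [1, 0, 0, -7, 0, 0, 0],
  [1, 0, 0, -12, 0, 0, 0],
  [1, 0, 0, -14, 0, 0, 0],
  [1, 0, 0, -12, 0, 0, 0],
  [1, 0, 0, -7, 0, 0, 0],
  [1, 0, 0, 0, 0, 0, 0],
  [1, 0, 0, 0, 0, 0, 0],
  [1, 0, 0, 0, 0, 0, 0],
  [1, 0, 0, 0, 0, 0, 0],
])

```text
clock: 12.4
ee_pos: [0.5167, -0.1168, 0.128]
tool_rot: [[-0.896, 0.445, -0.001], [0.445, 0.896, 0.0], [0.001, -0.0, -1.0]]
ft_force: [-0.1, -0.5, -7.4]
gripper_width: 0.0516
finger_force: 50.0
```

```bash
python3 - <<'E'
from h import *
im=eyes.grab_frame("scene"); cv2.imwrite("pics/scene4.png",im[:,:,::-1])
cv2.imwrite("pics/l4.png",cv2.resize(im[60:330,120:430,::-1],None,fx=1.6,fy=1.6))
print(env.sense()["ee_pos"])
E
```

```text
[ 0.51676388 -0.11687107  0.12807082]
```

View pics/l4.png

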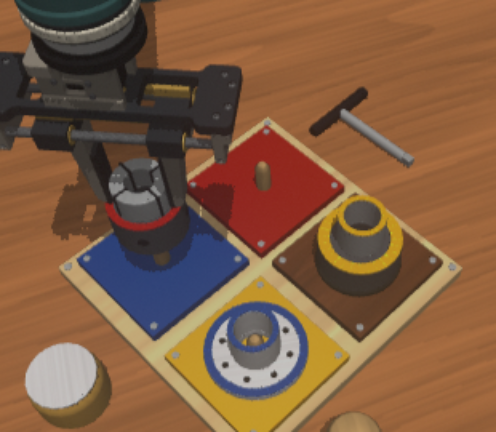

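Chuck held level at scene about (211,190), clear of the blue dowel. Moving to red.

>>> drive_tool([
  [1, 7, 6, 0, 0, 0, 0],
  [1, 14, 13, 0, 0, 0, 0],
  [1, 18, 17, 0, 0, 0, 0],
  [1, 18, 17, 0, 0, 0, 0],
  [1, 18, 17, 0, 0, 0, 0],
  [1, 14, 13, 0, 0, 0, 0],
  [1, 7, 6, 0, 0, 0, 0],
  [1, 0, 0, 0, 0, 0, 0],
  [1, 0, 0, 0, 0, 0, 0],
  [1, 0, 0, 0, 0, 0, 0],
])

```text
clock: 13.45
ee_pos: [0.4712, 0.0043, 0.1287]
tool_rot: [[-0.895, 0.446, 0.001], [0.446, 0.895, -0.001], [-0.001, -0.0, -1.0]]
ft_force: [-0.2, -0.3, -6.8]
gripper_width: 0.0511
finger_force: 50.0
```

```bash
python3 - <<'E'
from h import *
im=eyes.grab_frame("scene"); cv2.imwrite("pics/scene5.png",im[:,:,::-1])
cv2.imwrite("pics/l5.png",cv2.resize(im[60:330,120:430,::-1],None,fx=1.6,fy=1.6))
print(env.sense()["ee_pos"],(proj("scene",(.471,.0065,.124))-[120,60])*1.6,(proj("scene",(.471,.0065,.064))-[120,60])*1.6)
E
```

```text
[0.47112344 0.00438603 0.12865457] [258.59376903 123.71291097] [262.22799445 164.20799245]
```

View pics/l5.png

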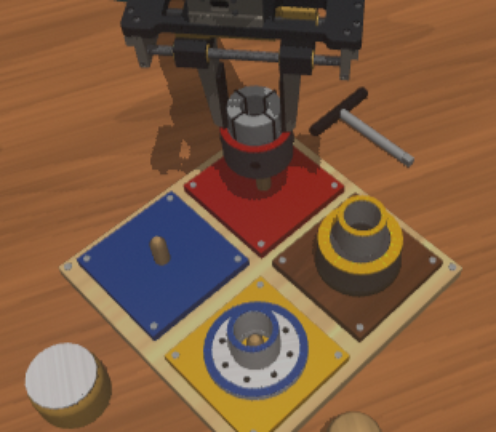

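Chuck ring centre x≈257 in the crop against 258.6 predicted, which is within 1.5 mm. Lowering; the blue dowel is now visible too.

>>> drive_tool([
  [1, 0, 1, 5, 0, 0, 0],
  [1, 0, 0, 9, 0, 0, 0],
  [1, 0, 0, 11, 0, 0, 0],
  [1, 0, 0, 11, 0, 0, 0],
  [1, 0, 0, 9, 0, 0, 0],
  [1, 0, 0, 5, 0, 0, 0],
  [1, 0, 0, 3, 0, 0, 0],
  [1, 0, 0, 2, 0, 0, 0],
  [1, 0, 0, 0, 0, 0, 0],
  [1, 0, 0, 0, 0, 0, 0],
])

```text
clock: 14.5
ee_pos: [0.4716, 0.0064, 0.0739]
tool_rot: [[-0.896, 0.445, 0.001], [0.445, 0.896, 0.0], [-0.001, 0.001, -1.0]]
ft_force: [0.3, 0.1, -8.2]
gripper_width: 0.0512
finger_force: 50.0
```

>>> drive_tool([
  [1, 0, 0, 1, 0, 0, 0],
  [1, 0, 0, 1, 0, 0, 0],
  [1, 0, 0, 0, 0, 0, 0],
  [1, 0, 0, 0, 0, 0, 0],
  [1, 0, 0, 0, 0, 0, 0],
  [1, 0, 0, 0, 0, 0, 0],
  [1, 0, 0, 0, 0, 0, 0],
  [1, 0, 0, 0, 0, 0, 0],
  [1, 0, 0, 0, 0, 0, 0],
  [1, 0, 0, 0, 0, 0, 0],
])

```text
clock: 15.5
ee_pos: [0.4717, 0.0065, 0.0736]
tool_rot: [[-0.896, 0.445, 0.001], [0.445, 0.896, 0.001], [-0.001, 0.001, -1.0]]
ft_force: [-6.9, -0.1, 13.6]
gripper_width: 0.0514
finger_force: 50.0
```

>>> drive_tool([
  [-1, 0, 0, -1, 0, 0, 0],
  [-1, 0, 0, 0, 0, 0, 0],
  [-1, 0, 0, 0, 0, 0, 0],
  [-1, 0, 0, 0, 0, 0, 0],
  [-1, 0, 0, -5, 0, 0, 0],
  [-1, 0, 0, -15, 0, 0, 0],
  [-1, 0, 0, -20, 0, 0, 0],
  [-1, 0, 0, -20, 0, 0, 0],
  [-1, 0, 0, -8, 0, 0, 0],
  [-1, 0, 0, 0, 0, 0, 0],
])

```text
clock: 16.5
ee_pos: [0.472, 0.0066, 0.1416]
tool_rot: [[-0.896, 0.445, 0.003], [0.445, 0.896, 0.001], [-0.002, 0.002, -1.0]]
ft_force: [0.2, -0.5, 0.6]
gripper_width: 0.0916
finger_force: 0.0
```

>>> drive_tool([
  [-1, -10, 1, 0, 0, 0, 0],
  [-1, -25, 2, 0, 0, 0, 0],
  [-1, -31, 2, 0, 0, 0, 0],
  [-1, -33, 3, 0, 0, 0, 0],
  [-1, -33, 2, 0, 0, 0, 0],
  [-1, -31, 2, 0, 0, 0, 0],
  [-1, -20, 2, 0, 0, 0, 0],
  [-1, -8, 1, 0, 0, 0, 0],
  [-1, 0, 0, 10, 0, 0, 0],
  [-1, 0, 0, 10, 0, 0, 0],
])

```text
clock: 17.5
ee_pos: [0.6478, -0.0647, 0.119]
tool_rot: [[-0.896, 0.444, -0.002], [0.444, 0.896, 0.0], [0.002, -0.0, -1.0]]
ft_force: [0.3, -0.3, -0.9]
gripper_width: 0.0918
finger_force: 0.0
```

```bash
python3 - <<'E'
from h import *
for n in C:
    im=eyes.grab_frame(n); cv2.imwrite(f"pics/{n}6.png",im[:,:,::-1])
a=cv2.imread("pics/scene6.png")[90:330,150:430]; b=cv2.imread("pics/top6.png")[170:410,250:490]
cv2.imwrite("pics/l6.png",cv2.resize(np.hstack([a,b]),None,fx=1.5,fy=1.5))
print(env.sense()["ee_pos"])
E
```

```text
[ 0.64649788 -0.06422004  0.11804911]
```

View pics/l6.png

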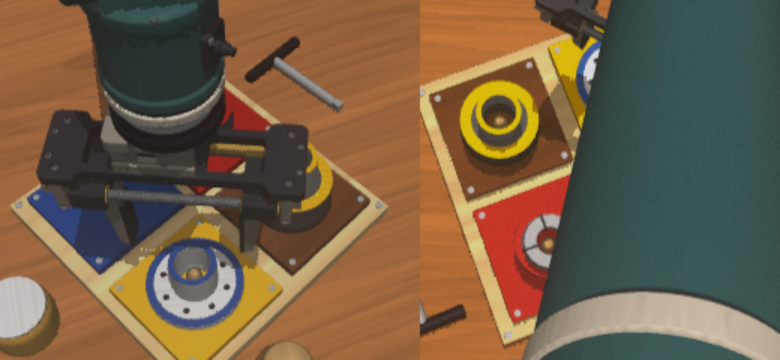

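The drum (spare) and chuck (red) stand level on their dowels; the fingers are above the faceplate hub. Correcting 4 mm and descending.

>>> drive_tool([
  [-1, -4, 1, 5, 0, 0, 0],
  [-1, 0, 0, 12, 0, 0, 0],
  [-1, 0, 0, 15, 0, 0, 0],
  [-1, 0, 0, 15, 0, 0, 0],
  [-1, 0, 0, 12, 0, 0, 0],
  [-1, 0, 0, 6, 0, 0, 0],
  [-1, 0, 0, 2, 0, 0, 0],
  [-1, 0, 0, 0, 0, 0, 0],
  [-1, 0, 0, 0, 0, 0, 0],
  [-1, 0, 0, 0, 0, 0, 0],
])

```text
clock: 18.6
ee_pos: [0.6535, -0.066, 0.0543]
tool_rot: [[-0.896, 0.445, 0.001], [0.445, 0.896, 0.0], [-0.001, 0.001, -1.0]]
ft_force: [-0.0, 0.1, 1.6]
gripper_width: 0.0919
finger_force: 0.0
```

>>> drive_tool([
  [-1, 3, 0, 4, 0, 0, 0],
  [-1, 0, 0, 2, 0, 0, 0],
  [-1, 0, 0, 0, 0, 0, 0],
  [1, 0, 0, 0, 0, 0, 0],
  [1, 0, 0, 0, 0, 0, 0],
  [1, 0, 0, 0, 0, 0, 0],
  [1, 0, 0, 0, 0, 0, 0],
  [1, 0, 0, 0, 0, 0, 0],
  [1, 0, 0, 0, 0, 0, 0],
  [1, 0, 0, 0, 0, 0, 0],
], grip_force=40)

```text
clock: 19.6
ee_pos: [0.6502, -0.0648, 0.0476]
tool_rot: [[-0.896, 0.445, -0.0], [0.445, 0.896, -0.0], [-0.0, -0.0, -1.0]]
ft_force: [-0.2, 0.4, 0.4]
gripper_width: 0.0448
finger_force: 40.0
```

>>> drive_tool([
  [1, 0, 0, -3, 0, 0, 0],
  [1, 0, 0, -7, 0, 0, 0],
  [1, 0, 0, -12, 0, 0, 0],
  [1, 0, 0, -14, 0, 0, 0],
  [1, 0, 0, -12, 0, 0, 0],
  [1, 0, 0, -7, 0, 0, 0],
  [1, 0, 0, 0, 0, 0, 0],
  [1, 0, 0, 0, 0, 0, 0],
  [1, 0, 0, 0, 0, 0, 0],
  [1, 0, 0, 0, 0, 0, 0],
])

```text
clock: 20.6
ee_pos: [0.6498, -0.0646, 0.1019]
tool_rot: [[-0.896, 0.445, -0.001], [0.445, 0.896, 0.0], [0.001, -0.001, -1.0]]
ft_force: [0.4, -0.2, -4.3]
gripper_width: 0.0449
finger_force: 40.0
```

```bash
python3 - <<'E'
from h import *
im=eyes.grab_frame("scene"); cv2.imwrite("pics/scene7.png",im[:,:,::-1])
cv2.imwrite("pics/l7.png",cv2.resize(im[60:350,120:430,::-1],None,fx=1.6,fy=1.6))
t=cv2.imread("pics/top0.png")
s=(262,155)  # blue tip from scene5: crop (158,240)/1.6+(120,60)
s=(158/1.6+120,240/1.6+60)
print(tri(s,(419.3,303.6)),onz("scene",s,.064),env.sense()["ee_pos"])
E
```

```text
[ 0.51828408 -0.11827833  0.05950778] [ 0.5218202  -0.11736327  0.064     ] [ 0.64987281 -0.06464566  0.10195483]
```

View pics/l7.png

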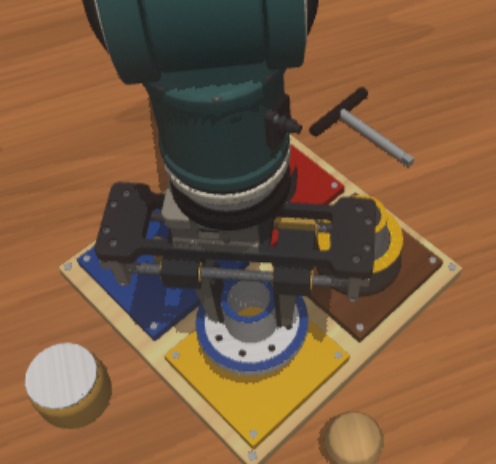

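Faceplate lifted level at scene about (277,262). Moving to blue (0.5185, −0.1175).

>>> drive_tool([
  [1, 6, -7, 0, 0, 0, 0],
  [1, 14, -15, 0, 0, 0, 0],
  [1, 18, -20, 0, 0, 0, 0],
  [1, 18, -21, 0, 0, 0, 0],
  [1, 18, -20, 0, 0, 0, 0],
  [1, 14, -15, 0, 0, 0, 0],
  [1, 6, -7, 0, 0, 0, 0],
  [1, 0, 0, 0, 0, 0, 0],
  [1, 0, 0, 0, 0, 0, 0],
  [1, 0, 0, 0, 0, 0, 0],
])

```text
clock: 21.65
ee_pos: [0.5207, -0.1163, 0.1028]
tool_rot: [[-0.896, 0.444, 0.001], [0.444, 0.896, -0.0], [-0.001, 0.001, -1.0]]
ft_force: [-0.1, 0.6, -5.2]
gripper_width: 0.045
finger_force: 40.0
```

```bash
python3 - <<'E'
from h import *
im=eyes.grab_frame("scene"); cv2.imwrite("pics/scene8.png",im[:,:,::-1])
cv2.imwrite("pics/l8.png",cv2.resize(im[60:350,120:430,::-1],None,fx=1.6,fy=1.6))
f=lambda X:(proj("scene",X)-[120,60])*1.6
print(env.sense()["ee_pos"],f((.519,-.1175,.091)))
E
```

```text
[ 0.5204676  -0.11634742  0.102624  ] [151.80832841 221.49203961]
```

View pics/l8.png

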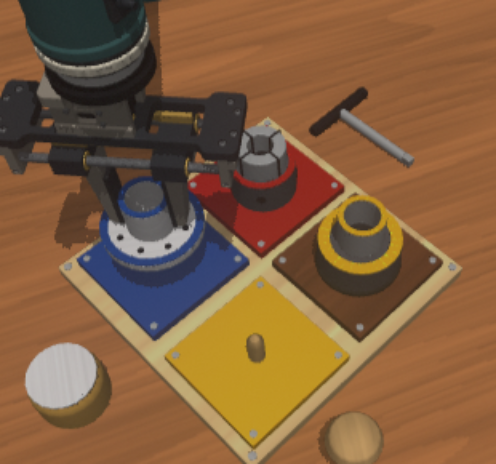

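The disc is centred at crop (152.5, 222) against the predicted (151.8, 221.5), so it's over the blue dowel. Lowering.

>>> drive_tool([
  [1, 1, -1, 5, 0, 0, 0],
  [1, 0, 0, 9, 0, 0, 0],
  [1, 0, 0, 11, 0, 0, 0],
  [1, 0, 0, 11, 0, 0, 0],
  [1, 0, 0, 9, 0, 0, 0],
  [1, 0, 0, 5, 0, 0, 0],
  [1, 0, 0, 3, 0, 0, 0],
  [1, 0, 0, 2, 0, 0, 0],
  [1, 0, 0, 0, 0, 0, 0],
  [1, 0, 0, 0, 0, 0, 0],
])

```text
clock: 22.7
ee_pos: [0.5184, -0.1174, 0.0479]
tool_rot: [[-0.896, 0.445, 0.001], [0.445, 0.896, -0.0], [-0.001, 0.0, -1.0]]
ft_force: [0.5, -0.1, -5.2]
gripper_width: 0.0447
finger_force: 40.0
```

>>> drive_tool([
  [1, 0, 0, 1, 0, 0, 0],
  [1, 0, 0, 1, 0, 0, 0],
  [1, 0, 0, 0, 0, 0, 0],
  [1, 0, 0, 0, 0, 0, 0],
  [1, 0, 0, 0, 0, 0, 0],
  [1, 0, 0, 0, 0, 0, 0],
  [1, 0, 0, 0, 0, 0, 0],
  [1, 0, 0, 0, 0, 0, 0],
  [1, 0, 0, 0, 0, 0, 0],
  [1, 0, 0, 0, 0, 0, 0],
])

```text
clock: 23.7
ee_pos: [0.5185, -0.1174, 0.0475]
tool_rot: [[-0.896, 0.445, 0.001], [0.445, 0.896, 0.001], [-0.001, 0.001, -1.0]]
ft_force: [-3.9, 1.3, 11.7]
gripper_width: 0.0445
finger_force: 40.0
```

Seated. Release and rise about 97 mm to clear the drum hub.

>>> drive_tool([
  [-1, 0, 0, -1, 0, 0, 0],
  [-1, 0, 0, 0, 0, 0, 0],
  [-1, 0, 0, 0, 0, 0, 0],
  [-1, 0, 0, 0, 0, 0, 0],
  [-1, 0, 0, -5, 0, 0, 0],
  [-1, 0, 0, -20, 0, 0, 0],
  [-1, 0, 0, -25, 0, 0, 0],
  [-1, 0, 0, -25, 0, 0, 0],
  [-1, 0, 0, -21, 0, 0, 0],
  [-1, 0, 0, 0, 0, 0, 0],
])

```text
clock: 24.7
ee_pos: [0.52, -0.1178, 0.1455]
tool_rot: [[-0.896, 0.445, 0.006], [0.445, 0.896, -0.0], [-0.005, 0.002, -1.0]]
ft_force: [0.2, -0.3, 0.2]
gripper_width: 0.0921
finger_force: 0.0
```

>>> drive_tool([
  [-1, 2, 12, 0, 0, 0, 0],
  [-1, 2, 30, 0, 0, 0, 0],
  [-1, 2, 35, 0, 0, 0, 0],
  [-1, 2, 35, 0, 0, 0, 0],
  [-1, 2, 35, 0, 0, 0, 0],
  [-1, 1, 30, 0, 0, 0, 0],
  [-1, 1, 17, 0, 0, 0, 0],
  [-1, 0, 0, 0, 0, 0, 0],
  [-1, 0, 0, 10, 0, 0, 0],
  [-1, 0, 0, 10, 0, 0, 0],
])

```text
clock: 25.7
ee_pos: [0.5929, 0.0596, 0.1217]
tool_rot: [[-0.895, 0.447, -0.001], [0.447, 0.895, -0.001], [0.0, -0.001, -1.0]]
ft_force: [0.1, 0.3, 0.9]
gripper_width: 0.0918
finger_force: 0.0
```

```bash
python3 - <<'E'
from h import *
for n in C:
    im=eyes.grab_frame(n); cv2.imwrite(f"pics/{n}9.png",im[:,:,::-1])
a=cv2.imread("pics/scene9.png")[90:350,150:430]; b=cv2.imread("pics/top9.png")[150:410,250:490]
cv2.imwrite("pics/l9.png",cv2.resize(np.hstack([a,b]),None,fx=1.5,fy=1.5))
print(env.sense()["ee_pos"])
t=cv2.imread("pics/top3.png")[:,:,::-1].copy()
for a,hl,c in comps(masks(t)["yellow"],200):
    e=cv2.fitEllipse(hl)[0]; print(a,onz("top",e,.07),onz("top",e,.106))
E
```

```text
[0.59177054 0.05979293 0.12057232]
2149 [ 0.63698913 -0.06266932  0.07      ] [ 0.62784779 -0.05826596  0.106     ]
1356 [0.59298053 0.06308993 0.07      ] [0.58572852 0.06209431 0.106     ]
```

View pics/l9.png

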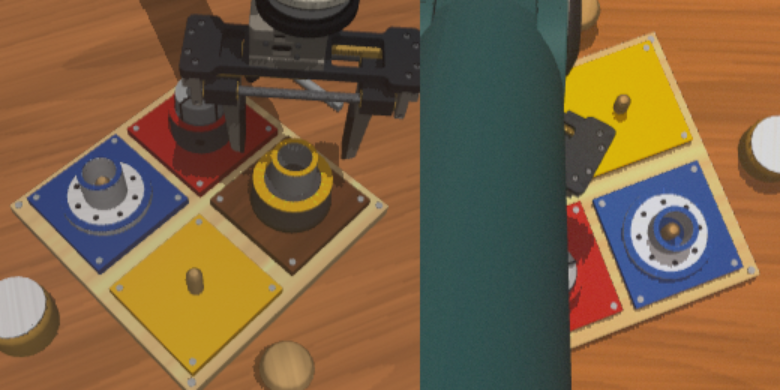

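Faceplate is seated on blue. The yellow post is free (dowel tip at top (385,217), consistent with before), and the gripper is above the drum, whose ring is at (0.593, 0.063). Descending and gripping.

>>> drive_tool([
  [-1, -1, 3, 6, 0, 0, 0],
  [-1, 0, 0, 12, 0, 0, 0],
  [-1, 0, 0, 12, 0, 0, 0],
  [-1, 0, 0, 8, 0, 0, 0],
  [-1, 0, 0, 2, 0, 0, 0],
  [-1, 0, 0, 0, 0, 0, 0],
  [-1, 0, 0, 0, 0, 0, 0],
  [-1, 0, 0, 0, 0, 0, 0],
  [-1, 0, 0, 0, 0, 0, 0],
  [-1, 0, 0, 0, 0, 0, 0],
])

```text
clock: 26.8
ee_pos: [0.596, 0.064, 0.0829]
tool_rot: [[-0.896, 0.445, 0.001], [0.445, 0.896, 0.0], [-0.0, 0.0, -1.0]]
ft_force: [0.9, -1.3, -0.8]
gripper_width: 0.092
finger_force: 0.0
```

>>> drive_tool([
  [-1, 0, 0, 3, 0, 0, 0],
  [-1, 0, 0, 0, 0, 0, 0],
  [-1, 0, 0, 0, 0, 0, 0],
  [1, 0, 0, 0, 0, 0, 0],
  [1, 0, 0, 0, 0, 0, 0],
  [1, 0, 0, 0, 0, 0, 0],
  [1, 0, 0, 0, 0, 0, 0],
  [1, 0, 0, 0, 0, 0, 0],
  [1, 0, 0, 0, 0, 0, 0],
  [1, 0, 0, 0, 0, 0, 0],
])

```text
clock: 27.8
ee_pos: [0.5954, 0.0631, 0.0796]
tool_rot: [[-0.895, 0.445, -0.001], [0.445, 0.895, -0.001], [0.0, -0.001, -1.0]]
ft_force: [-1.2, -1.9, 1.5]
gripper_width: 0.0452
finger_force: 40.0
```

>>> drive_tool([
  [1, 0, 0, -3, 0, 0, 0],
  [1, 0, 0, -7, 0, 0, 0],
  [1, 0, 0, -12, 0, 0, 0],
  [1, 0, 0, -14, 0, 0, 0],
  [1, 0, 0, -12, 0, 0, 0],
  [1, 0, 0, -7, 0, 0, 0],
  [1, 0, 0, 0, 0, 0, 0],
  [1, 0, 0, 0, 0, 0, 0],
  [1, 0, 0, 0, 0, 0, 0],
  [1, 0, 0, 0, 0, 0, 0],
])

```text
clock: 28.8
ee_pos: [0.5953, 0.0639, 0.1339]
tool_rot: [[-0.896, 0.445, -0.001], [0.445, 0.896, -0.0], [0.001, -0.001, -1.0]]
ft_force: [-0.3, -0.7, -4.0]
gripper_width: 0.0456
finger_force: 40.0
```

>>> drive_tool([
  [1, -7, -6, 0, 0, 0, 0],
  [1, -16, -13, 0, 0, 0, 0],
  [1, -21, -17, 0, 0, 0, 0],
  [1, -22, -18, 0, 0, 0, 0],
  [1, -21, -17, 0, 0, 0, 0],
  [1, -16, -13, 0, 0, 0, 0],
  [1, -7, -6, 0, 0, 0, 0],
  [1, 0, 0, 0, 0, 0, 0],
  [1, 0, 0, 0, 0, 0, 0],
  [1, 0, 0, 0, 0, 0, 0],
])

```text
clock: 29.8
ee_pos: [0.6539, -0.0636, 0.1344]
tool_rot: [[-0.897, 0.443, -0.001], [0.443, 0.897, 0.001], [0.001, 0.001, -1.0]]
ft_force: [-0.0, 0.6, -5.5]
gripper_width: 0.0458
finger_force: 40.0
```

```bash
python3 - <<'E'
from h import *
im=eyes.grab_frame("scene"); cv2.imwrite("pics/scene10.png",im[:,:,::-1])
cv2.imwrite("pics/l10.png",cv2.resize(im[60:350,120:430,::-1],None,fx=1.6,fy=1.6))
f=lambda X:(proj("scene",X)-[120,60])*1.6
print(env.sense()["ee_pos"],f((.653,-.0655,.124)),f((.653,-.0655,.16)))
E
```

```text
[ 0.65400019 -0.06371457  0.13450448] [250.3689378  304.05294597] [247.0359259  281.65802308]
```

View pics/l10.png

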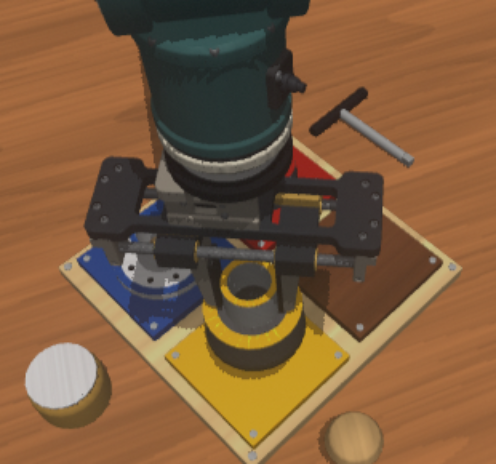

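Drum hub top at crop (248,282) against predicted (247,282), ring about 2 mm to the right. I shift 2 mm toward −y and lower.

>>> drive_tool([
  [1, -1, -2, 4, 0, 0, 0],
  [1, 0, 0, 9, 0, 0, 0],
  [1, 0, 0, 11, 0, 0, 0],
  [1, 0, 0, 11, 0, 0, 0],
  [1, 0, 0, 9, 0, 0, 0],
  [1, 0, 0, 5, 0, 0, 0],
  [1, 0, 0, 3, 0, 0, 0],
  [1, 0, 0, 2, 0, 0, 0],
  [1, 0, 0, 0, 0, 0, 0],
  [1, 0, 0, 0, 0, 0, 0],
])

```text
clock: 30.85
ee_pos: [0.6546, -0.0678, 0.081]
tool_rot: [[-0.896, 0.445, 0.001], [0.445, 0.896, -0.0], [-0.001, 0.0, -1.0]]
ft_force: [0.7, -0.0, -4.3]
gripper_width: 0.0456
finger_force: 40.0
```

>>> drive_tool([
  [1, 0, 0, 1, 0, 0, 0],
  [1, 0, 0, 1, 0, 0, 0],
  [1, 0, 0, 0, 0, 0, 0],
  [1, 0, 0, 0, 0, 0, 0],
  [1, 0, 0, 0, 0, 0, 0],
  [1, 0, 0, 0, 0, 0, 0],
  [1, 0, 0, 0, 0, 0, 0],
  [1, 0, 0, 0, 0, 0, 0],
  [1, 0, 0, 0, 0, 0, 0],
  [1, 0, 0, 0, 0, 0, 0],
])

```text
clock: 31.85
ee_pos: [0.6548, -0.0677, 0.0796]
tool_rot: [[-0.896, 0.445, 0.001], [0.445, 0.896, 0.0], [-0.001, 0.001, -1.0]]
ft_force: [-1.8, 1.7, 5.4]
gripper_width: 0.0457
finger_force: 40.0
```

Seated (upward force, same height as at pickup). Release, rise, and back away.

>>> drive_tool([
  [-1, 0, 0, 0, 0, 0, 0],
  [-1, 0, 0, 0, 0, 0, 0],
  [-1, 0, 0, 0, 0, 0, 0],
  [-1, 0, 0, 0, 0, 0, 0],
  [-1, 0, 0, -5, 0, 0, 0],
  [-1, 0, 0, -20, 0, 0, 0],
  [-1, 0, 0, -25, 0, 0, 0],
  [-1, 0, 0, -25, 0, 0, 0],
  [-1, 0, 0, -25, 0, 0, 0],
  [-1, 0, 0, -10, 0, 0, 0],
])

```text
clock: 32.85
ee_pos: [0.6557, -0.0681, 0.1916]
tool_rot: [[-0.896, 0.445, 0.004], [0.445, 0.896, -0.0], [-0.004, 0.002, -1.0]]
ft_force: [0.4, 0.7, -0.4]
gripper_width: 0.0923
finger_force: 0.0
```

>>> drive_tool([
  [-1, 8, 20, 0, 0, 0, 0],
  [-1, 12, 32, 0, 0, 0, 0],
  [-1, 12, 32, 0, 0, 0, 0],
  [-1, 12, 32, 0, 0, 0, 0],
  [-1, 12, 32, 0, 0, 0, 0],
  [-1, 12, 32, 0, 0, 0, 0],
  [-1, 12, 32, 0, 0, 0, 0],
  [-1, 12, 32, 0, 0, 0, 0],
  [-1, 12, 32, 0, 0, 0, 0],
  [-1, 6, 15, 0, 0, 0, 0],
])

```text
clock: 33.85
ee_pos: [0.6842, 0.2462, 0.1875]
tool_rot: [[-0.898, 0.441, -0.001], [0.441, 0.898, 0.001], [0.002, 0.001, -1.0]]
ft_force: [0.1, 0.9, -0.6]
gripper_width: 0.092
finger_force: 0.0
```

>>> drive_tool([
  [-1, 8, 20, 0, 0, 0, 0],
  [-1, 12, 32, 0, 0, 0, 0],
  [-1, 12, 32, 0, 0, 0, 0],
  [-1, 12, 32, 0, 0, 0, 0],
  [-1, 8, 20, 0, 0, 0, 0],
  [-1, 0, 0, 0, 0, 0, 0],
  [-1, 0, 0, 0, 0, 0, 0],
  [-1, 0, 0, 0, 0, 0, 0],
  [-1, 0, 0, 0, 0, 0, 0],
  [-1, 0, 0, 0, 0, 0, 0],
])

```text
clock: 34.85
ee_pos: [0.6996, 0.3851, 0.1891]
tool_rot: [[-0.895, 0.446, 0.0], [0.446, 0.895, -0.0], [-0.0, 0.0, -1.0]]
ft_force: [0.4, 0.1, -0.8]
gripper_width: 0.092
finger_force: 0.0
```

```bash
python3 - <<'E'
from h import *
for n in C:
    im=eyes.grab_frame(n); cv2.imwrite(f"pics/{n}11.png",im[:,:,::-1])
a=cv2.imread("pics/scene11.png")[90:350,130:410]; b=cv2.imread("pics/top11.png")[150:410,250:490]
cv2.imwrite("pics/l11.png",cv2.resize(np.hstack([a,b]),None,fx=1.5,fy=1.5))
E
```

```text
(no output)
```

View pics/l11.png

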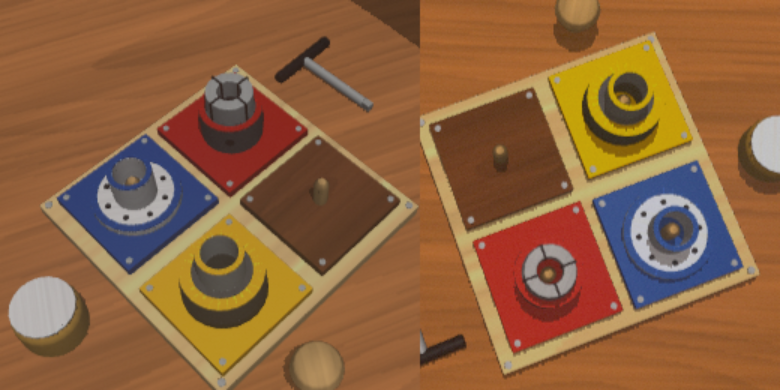

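All three stand level on their own colours: chuck on red at crop (230,115), faceplate on blue (133,195), drum on yellow (222,275). Spare is empty, and the key, tin and knob haven't moved.

```bash
python3 -c "
from rig import env
print(env.finish_job())"
```

```text
the job is handed in; nothing more can be done
None
```

The job is handed in: the chuck stands on red, the faceplate on blue and the drum on yellow, with the spare post empty and the key, tin and knob undisturbed in the last pictures; `env.finish_job()` gave no verdict.

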